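Close the bench gauge on a blank and take the reading with a reader wand

TASK

Measure the brass blank that lies on the bench gauge: slide the jaw by its thumb post until the blank is squared up and held firmly between jaw and anvil (ease it up slowly to a push of about 10 newtons; it must never be forced above 50). Then, with the jaw left shut on the blank, take the reader wand from its rest, point its nose squarely at the middle of the sloping reading window on the jaw from about 3 cm away and hold it still there for a good second without touching the gauge, and lay the wand back in its rest, level in both cradles and with the nose the same way as before. Leave the other things on the bench where they are.

Things in the scene. Friction and masses are not known exactly. Their poses are not given: they have to be found in the camera images.
- gauge: bench gauge, fixed to the bench: dark steel bed 162 x 60 mm, its top face 20.5 mm above the bench. Origin at the bench under the bed, x along the bed from the jaw towards the anvil, z up; the bed spans x = -100 to +62 mm
- anvil (a point): the anvil, a steel block fixed across the bed at its far end, 14 mm thick (x), 50 mm wide, 24 mm high above the bed. This point is the bottom middle of its measuring face, which looks along -x to the jaw; the face lies 45 mm from the gauge's origin
- jaw: sliding jaw on the bed, moved along the gauge's x only (stiff, about 2 N, stays where it is left). Origin at the bottom middle of its measuring face, at bed height, axes as the gauge; steel face 46 mm wide and 22 mm high at x = 0, grey carriage behind it 40 mm long (x -48 to -8 mm), 58 mm wide and 20.5 mm high, with the thumb post on top
- thumb_post (a point): top middle of the thumb post on the jaw: an upright dark block 12 mm thick (along the slide) and 24 mm wide that stands 34 mm above the carriage; 36 mm behind the jaw face and 75.5 mm above the bench
- jaw_face (a point): middle of the jaw's measuring face, 11.5 mm above the bed
- window (a point): reading window, a dark 22 x 20 mm pane in an aluminium housing 32 x 30 mm on the left (+y) side of the jaw. Origin at the middle of the pane's surface, 44.5 mm above the bench; its z axis is the outward normal, which points along the gauge's +y and 30 degrees upward; its x axis is the gauge's x
- blank: loose brass bar on the bed between jaw and anvil, 24 mm (x) x 40 mm (y) x 16 mm high, 0.13 kg; origin at the middle of its underside; it may lie askew and clear of both faces. Its 24 mm width is to be measured
- rest: grey wand rest fixed to the bench: base 104 x 50 x 6 mm, two V cradles 84 mm apart (at x = -42 and +42 mm), their tips 43 mm above the bench. Origin at the bench under its middle, x along the wand towards its nose; the wand lies with its axis 32 mm above the bench
- wand: loose reader wand, black round barrel 16 mm thick with a tapered steel nose, 150 mm long, 0.06 kg; lies in its rest. Origin on the axis at mid length, x axis along it towards the nose. Grip at the middle, between the rubber rings
- wand_nose (a point): the tip of the wand's nose, on its axis, 75 mm from its origin
- jar_bits: bystander: glass jar with tan lid, 48 mm wide, 56 mm high; origin at the middle of its underside
- solder_spool: bystander: grey spool of wire, 52 mm wide, 28 mm high; origin at the middle of its underside
- wax_block: bystander: pale wax block, 36 x 50 x 9 mm; origin at the middle of its underside
Things that resemble listed ones, but are neither listed nor needed, are in the scene too. Leave any red look-alike of the rest alone.

How it is judged (in metres and radians):
On the way, in this order (a step that is already met when the one before it is completed fails the run):
1. the jaw presses on the blank with more than 4 N, the faces 22.2 to 25.8 mm apart and the blank square between them (within 0.06 rad) (contact force between jaw and blank above 4 N and angle between the x axis of blank and the x axis of anvil, either way round below 0.06 rad and x of jaw_face in the frame of anvil between -0.0258 and -0.0222 m), for 0.2 s.
2. jaw still shut, the gripped wand is held still (15 mm/s, 0.15 rad/s) for 1 s, nose 15 to 45 mm before the window, within 7 mm of its centre line, axis within 0.2 rad of its normal (z of wand_nose in the frame of window between 0.015 and 0.045 m and x of wand_nose in the frame of window between -0.007 and 0.007 m and y of wand_nose in the frame of window between -0.007 and 0.007 m and angle between the x axis of wand and the z axis of window, either way round below 0.2 rad and z of wand in the frame of window above 0.08 m and linear speed of wand below 0.015 m/s and angular speed of wand below 0.15 rad/s and contact force between the fingers and wand above 0.5 N and x of jaw_face in the frame of anvil between -0.0258 and -0.0222 m), for 1 s.
At the end, for the whole second after the job is handed in: Jaw shut on the blank (faces 22.2 to 25.8 mm apart, blank between them, square within 0.08 rad, middle within 25 mm of the anvil face's); wand at rest in both cradles (middle within 20 mm of the rest's, axis within 0.1 rad and 27 to 38 mm above the bench, nose as at the start) (x of jaw_face in the frame of anvil between -0.0258 and -0.0222 m and angle between the x axis of blank and the x axis of anvil, either way round below 0.08 rad and horizontal distance between blank and anvil below 0.025 m and horizontal distance between wand and rest below 0.02 m and angle between the x axis of wand and the x axis of rest, either way round below 0.1 rad and x of wand_nose in the frame of rest above 0.05 m and height (world z) of wand between 0.027 and 0.038 m and linear speed of each of wand, blank below 0.02 m/s); the robot touches nothing.
It fails at once if the blank is forced: more than 50 N from the jaw (contact force between jaw and blank above 50 N).
It fails at once if the wand touches the jaw, its window or the bed (contact force between wand and gauge above 0.3 N).
It fails at once if a bystander is moved more than 15 mm (distance of any of jar_bits, solder_spool, wax_block from where it was at the start of the episode above 0.015 m).
It also fails if it takes over 67 s, if anything falls off the work surface, if the arm or the gripper's body presses on something with over 40 N, if the wrist force passes 120 N, or if a joint passes its speed limit or range.

ROBOT

A 6-joint arm with a two-finger parallel gripper is mounted at the origin on a cart in front of the work surface, level with it; the furniture and walls round the work are solid. World frame = base frame: x ahead of the robot, y to its left, z up, the work surface at z = 0. Lengths are in mm, angles in rad, forces in N, time in s.
With the tool pointing down it reaches from about 350 to 975 mm from the base axis. Payload 7.1 kg.
Tool frame: the origin (TCP) lies at the very end of the fingers, on their centre line; the grasp point (between the pads) lies 19 mm behind it; z points along the fingers, y is the line along which they close (so a half turn about z gives the same grasp; the last joint's range is limited). The gripper opens to 88 mm and grips with 3 to 60 N. Pads are 20 mm wide; open, the fingers measure 115 mm over their backs; the gripper's body (75 mm by 178 mm) begins 61 mm behind the grasp point.
Start: joints at [1.095, 0.423, 1.63, -0, 1.089, -0.019], TCP at [275.641, 560.916, 222.675] pointing down, gripper open.
Joint ranges: [-3, 3], [-0.9, 2.11], [0.09, 2.58], [-1.31, 4.45], [0.11, 2.69], [-2.54, 2.54]. Speed limits (rad/s): [2.39, 2.39, 3.01, 3.14, 3.14, 3.14].

INTERFACE

Orientations are given as a rotation vector (axis times angle).
In Python, from workcell import ctrl, optics gives the robot as it stands.
- The arm moves only by the shell command python3 -m jog 'ROWS'. ROWS is JSON, a list of rows, each a list of 7 numbers: the shift along the tool's x, y, z in units of 40 mm (1.0 is 40 mm), then the turn, a rotation vector about the tool's x, y, z in units of 6 degrees (1.0 is 6 degrees), then the opening, from 0 (shut) to 1 (fully open). A call has 1 to 20 rows; each row shifts and turns the commanded pose from where the row before left it, along the tool's axes as they then stand; what a row does not reach is not made up. A row lasts 1/10 s, in which the tool goes at most 50 mm and 8.59 degrees, less where a joint would pass 70% of its speed; a pose out of reach is approached as far as the arm can. A call is refused whole if a number of a shift passes 1 or a number of a turn 1, either way. A call with a gripper value outside its range is refused whole. The fingers move at their own pace and stop on an object; the grip force is fixed at half the most. Time passes only in rows, so rows that do not move let the fingers close. It gives the time, the measured TCP pose, the force, the opening and the grip force at its end, in the units of the state.
- ctrl.get_obs(): the state, without advancing time (a new reading comes with each control period).
- optics.get_image(name): name is "side" or "top"; returns the picture (480x640x3 uint8, red, green, blue); there is no depth.
- optics.camera_model(name): a dict with "fov_y" (degrees; the focal length in pixels is half the picture's height over the tangent of half this angle, whatever the lens; pixels are square), "cx", "cy" (the principal point, pixels), "k1" (the pictures are not rectified: a ray, as slopes to the right and down, at radius r is drawn at 1 + k1 r^2 times it, then the intrinsics apply), "view" (4x4, takes a point from world to camera coordinates). Camera axes: x right, y up, looking along -z (the intrinsics and any distortion apply to the point x, -y, -z); pixel columns grow to the right and rows downward; lengths in mm; the calibration is good to about 2 mm. A picture is of the moment at which its call begins. camera_model takes no time and is no camera call.
- ctrl.close_job(): hands the job in; it is judged then, once.
Trained networks look in the newest picture that a camera, given by its name, has taken for a name from the list of things; names that differ only in an ending like _2 or _b are one class to them, and where a whole thing is asked for, a point or a joint stands for the part that bears it (a point fixed in the world has none). Each returns a list of dicts, best first, with "conf" (0 to 1); they miss things now and then, are a little off and sometimes report something else, mostly with a low value. They report only what shows in the picture. A call takes as long as a camera call. They do not tell look-alikes from the thing itself.
- optics.masks_of(target, camera): "pixels" (480x640 bool, what is visible of it) and "extent" ([centre column, centre row, width, height] in pixels, round what is visible of it).
The state is a dict: "t": time; "qpos": joint angles; "qvel": joint speeds; "joint_torque": joint torques, N m; "ee_pos": TCP position; "orientation": TCP orientation; "ft_force": force on the tool from outside, world axes, zero at the start; "moment": the same for the moment, N m; "width": finger opening in mm; "grasp_force": force on a finger pad.
Only numpy, scipy, OpenCV 4.12 (cv2) and the standard library are available. Lean on these libraries where they do the work, as an engineer would, in place of code of your own. Each camera call takes 0.05 s, during which the arm holds its last target. There are 200 camera calls.

## Working session

There is one attempt and no reset: what is moved stays moved. The work goes in short steps, Python scripts to look and compute and a shell command to move; the robot and the scene stay as the last step left them, time stands still between calls to the robot, and variables do not carry over. Pictures are saved under pics/ and viewed, at most 10 in all, crops included, and the job is handed in when it is done.

```bash
ls; mkdir -p pics; cat > h.py <<'E'
import numpy as np,cv2
from workcell import ctrl,optics
from scipy.spatial.transform import Rotation as R
def K(n):
    m=optics.camera_model(n);f=240/np.tan(np.radians(m['fov_y'])/2)
    return m,f
def proj(n,P):
    m,f=K(n);P=np.atleast_2d(P).astype(float);V=np.array(m['view'])
    c=P@V[:3,:3].T+V[:3,3];a=np.c_[c[:,0]/-c[:,2],-c[:,1]/-c[:,2]]
    r2=(a**2).sum(1,keepdims=True);a=a*(1+m['k1']*r2)
    return a*f+[m['cx'],m['cy']]
def ray(n,uv):
    m,f=K(n);V=np.array(m['view']);d=(np.array(uv,float)-[m['cx'],m['cy']])/f
    a=d.copy()
    for _ in range(30): a=d/(1+m['k1']*(a@a))
    D=V[:3,:3].T@np.array([a[0],-a[1],-1]);C=-V[:3,:3].T@V[:3,3]
    return C,D/np.linalg.norm(D)
def atz(n,uv,z):
    C,D=ray(n,uv);return C+D*(z-C[2])/D[2]
E
python3 - <<'E'
from h import *
for n in('side','top'):
    im=optics.get_image(n);cv2.imwrite(f'pics/{n}0.png',im[:,:,::-1])
    m,f=K(n);print(n,f,m['cx'],m['cy'],m['k1'],ray(n,(320,240)))
    for t in 'gauge jaw anvil thumb_post window blank rest wand wand_nose jar_bits solder_spool wax_block'.split():
        try:
            for q in optics.masks_of(t,n)[:3]:
                e=q['extent'];p=q['pixels'];v,u=np.nonzero(p)
                print(t,round(q['conf'],2),np.round(e),'cent',u.mean().round(1),v.mean().round(1),atz(n,(u.mean(),v.mean()),20).round(0))
        except Exception as x: print(t,x)
print(ctrl.get_obs())
E
```

```text
pics
side 598.8500694293645 313.4373542502073 237.68857112284968 0.012189110150941243 (array([ 338.61894454, -722.70197211,  658.46464745]), array([ 0.18760355,  0.81976393, -0.54110259]))
gauge 0.81 [361. 343. 106.  59.] cent 354.4 347.8 [547. -65.  20.]
jaw 0.97 [327. 341.  37.  50.] cent 326.8 339.6 [509. -39.  20.]
anvil 0.78 [360. 343. 106.  58.] cent 354.6 347.6 [547. -65.  20.]
thumb_post 0.78 [329. 341.  31.  52.] cent 326.7 340.1 [508. -40.  20.]
window 0.74 [330. 340.  37.  54.] cent 326.8 339.7 [509. -39.  20.]
blank 0.76 [377. 346.  18.  27.] cent 376.8 345.5 [582. -67.  20.]
rest 0.88 [297. 284.  46.  55.] cent 295.4 287.0 [485. 104.  20.]
rest 0.65 [276. 233.  35.  40.] cent 274.7 236.3 [475. 275.  20.]
rest 0.21 [379. 345.  16.  27.] cent 376.7 345.3 [582. -66.  20.]
wand 0.9 [276. 227.  28.  38.] cent 275.5 223.6 [484. 323.  20.]
wand_nose 0.78 [276. 225.  28.  40.] cent 275.7 223.8 [484. 322.  20.]
wand_nose 0.42 [328. 341.  33.  53.] cent 326.5 339.7 [508. -39.  20.]
jar_bits 0.97 [396. 233.  26.  33.] cent 394.8 230.7 [716. 250.  20.]
jar_bits 0.57 [208. 267.  24. 
[... 1245 characters left out ...]
]
{'t': 1.3, 'qpos': array([ 1.09502939e+00,  4.23123543e-01,  1.62992101e+00,  8.03966083e-06,
        1.08857929e+00, -1.90284910e-02]), 'qvel': array([ 3.28652688e-03, -2.61066880e-04, -4.90478334e-05, -1.39899766e-03,
        2.01440086e-03,  1.61925096e-03]), 'joint_torque': array([ 1.60282343e-03, -5.44577658e+01, -2.74039829e+01,  6.44696876e-02,
        1.67396665e-02, -4.47886430e-05]), 'ee_pos': array([275.61920061, 560.91745929, 222.65208016]), 'orientation': array([-7.11225655e-01, -3.06001162e+00,  4.47595055e-05]), 'ft_force': array([-0.88728026,  0.11101725,  0.08114385]), 'moment': array([-0.012949  , -0.02138098,  0.00614816]), 'grasp_force': 0.0, 'width': 87.51512652429136}
```

```bash
python3 - <<'E'
from h import *
t=cv2.imread('pics/top0.png');s=cv2.imread('pics/side0.png')
a=cv2.resize(t[160:340,200:480],(800,514),interpolation=cv2.INTER_CUBIC)
cv2.imwrite('pics/c1.png',a)
b=cv2.resize(s[195:395,190:450],(780,600),interpolation=cv2.INTER_CUBIC)
cv2.imwrite('pics/c2.png',b)
E
```

```text
(no output)
```

View pics/c1.png

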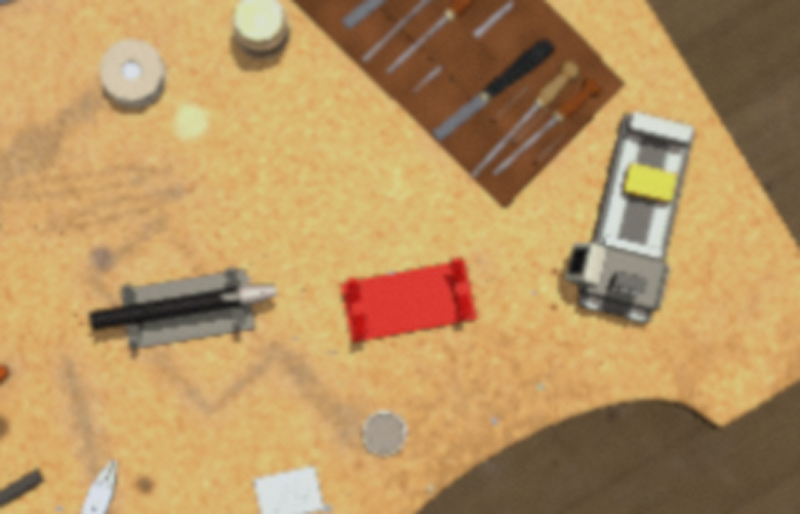

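View pics/c2.png

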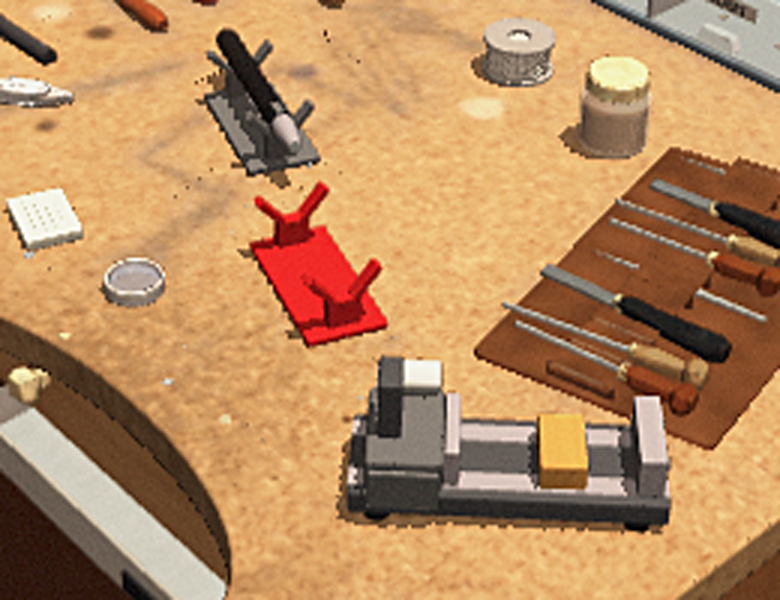

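Top view: the wand lies in the grey rest (265,269), nose to the right (−y). The red look-alike is at (343,265), so I leave it alone. The gauge is at (420,238): anvil at the far end (+x), yellow blank at (428,224), jaw at (416,256) with the window on its left. Other dark rods that could pass for the wand are the knife at about (373,190) and the pen at the left edge; the one in the grey rest is the right one. Next I fit poses from the masks.

```bash
cat > fit.py <<'E'
from h import *
from scipy.optimize import minimize
S=6
def box(x0,x1,y0,y1,z0,z1): return np.array([[x,y,z] for x in(x0,x1) for y in(y0,y1) for z in(z0,z1)],float)
def place(P,x,y,yaw): 
    c,s=np.cos(yaw),np.sin(yaw);return P@np.array([[c,s,0],[-s,c,0],[0,0,1]])+[x,y,0]
def render(n,parts,roi):
    u0,v0,w,h=roi;M=np.zeros((h*S,w*S),np.uint8)
    for P in parts:
        q=((proj(n,P)-[u0-.5,v0-.5])*S).astype(np.int32);cv2.fillConvexPoly(M,cv2.convexHull(q),1)
    return cv2.resize(M.astype(np.float32),(w,h),interpolation=cv2.INTER_AREA)
def fit(masks,model,p0,steps):
    rois={}
    for n,m in masks.items():
        v,u=np.nonzero(m);rois[n]=(u.min()-8,v.min()-8,np.ptp(u)+17,np.ptp(v)+17)
    def cost(p):
        return sum(np.abs(render(n,model(p),r)-masks[n][r[1]:r[1]+r[3],r[0]:r[0]+r[2]]).sum() for n,r in rois.items())
    p=np.array(p0,float);best=None
    for k in range(3):
        sim=np.vstack([p]+[p+np.eye(len(p))[i]*steps[i]/(k+1) for i in range(len(p))])
        r=minimize(cost,p,method='Nelder-Mead',options=dict(initial_simplex=sim,xatol=.002,fatol=.1,maxiter=400));p=r.x
    return p,r.fun,sum(m.sum() for m in masks.values())
def gauge(p):
    x,y,a,s=p # s: jaw face x
    B=[box(-100,62,-30,30,0,20.5),box(45,59,-25,25,20.5,44.5),box(s-8,s,-23,23,20.5,42.5),box(s-48,s-8,-29,29,20.5,41),box(s-42,s-30,-12,12,41,75.5)]
    return [place(b,x,y,a) for b in B]
def blank(p): return [place(box(-12,12,-20,20,20.5,36.5),*p)]
def wand(p):
    t=np.linspace(0,2*np.pi,16);C=lambda x,r:np.c_[0*t+x,r*np.cos(t),32+r*np.sin(t)]
    return [place(np.vstack([C(-75,8),C(45,8)]),*p),place(np.vstack([C(45,8),C(75,3)]),*p)]
def mk(names,n,nb=1):
    M=np.zeros((480,640),bool)
    for t in names:
        q=optics.masks_of(t,n)
        if q: M|=np.asarray(q[0]['pixels'])
    return M
E
python3 - <<'E'
from fit import *
ims={n:optics.get_image(n) for n in('top','side')}
b={n:mk(['blank'],n) for n in ims}
g={n:mk(['gauge','jaw','anvil','blank'],n) for n in ims}
w={n:mk(['wand'],n) for n in ims}
pg=fit(g,gauge,[545,-58,-.2+np.pi*0,-35],[10,10,.15,10]);print('gauge',pg)
pb=fit(b,blank,[581,-70,-.2],[5,5,.2]);print('blank',pb)
pw=fit(w,wand,[482,310,-1.45],[8,8,.1]);print('wand',pw)
print('wand top only',fit({'top':w['top']},wand,[482,310,-1.45],[8,8,.1]))
np.savez('fit0.npz',g=pg[0],b=pb[0],w=pw[0])
out=[]
for n,r in(('top',(390,190,70,95)),('side',(300,305,115,75)),('top',(225,245,85,50)),('side',(245,200,70,60))):
    u,v,ww,h=r;k=5 if 'x' else 4;k=4
    I=cv2.resize(ims[n][v:v+h,u:u+ww,::-1],None,fx=k,fy=k,interpolation=cv2.INTER_CUBIC)
    for P in gauge(pg[0])+blank(pb[0])+wand(pw[0]):
        q=((proj(n,P)-[u-.5,v-.5])*k).astype(np.int32);cv2.polylines(I,[cv2.convexHull(q)],True,(255,0,255),1)
    out.append(I)
C=np.zeros((600,800,3),np.uint8)
for I,(x,y) in zip(out,((0,0),(300,0),(0,390),(400,320))):
    h=min(I.shape[0],600-y);C[y:y+h,x:x+I.shape[1]]=I[:h,:800-x]
cv2.imwrite('pics/c3.png',C)
E
```

```text
Traceback (most recent call last):
  File "fit.py", line 21, in fit
    r=minimize(cost,p,method='Nelder-Mead',options=dict(initial_simplex=sim,xatol=.002,fatol=.1,maxiter=400));p=r.x
  File "fit.py", line 17, in cost
    return sum(np.abs(render(n,model(p),r)-masks[n][r[1]:r[1]+r[3],r[0]:r[0]+r[2]]).sum() for n,r in rois.items())
  File "fit.py", line 17, in <genexpr>
    return sum(np.abs(render(n,model(p),r)-masks[n][r[1]:r[1]+r[3],r[0]:r[0]+r[2]]).sum() for n,r in rois.items())
                      ~~~~~~^^^^^^^^^^^^^^
  File "fit.py", line 10, in render
    q=((proj(n,P)-[u0-.5,v0-.5])*S).astype(np.int32);cv2.fillConvexPoly(M,cv2.convexHull(q),1)
        ~~~~^^^^^
  File "h.py", line 8, in proj
    m,f=K(n);P=np.atleast_2d(P).astype(float);V=np.array(m['view'])
        ~^^^
  File "h.py", line 5, in K
    m=optics.camera_model(n);f=240/np.tan(np.radians(m['fov_y'])/2)
ValueError: time passes only in moves, steps and waits
```

```bash
sed -i 's/^def K(n):/import functools\n@functools.lru_cache(None)\ndef K(n):/' h.py
cat > draw.py <<'E'
from fit import *
def draw(ims,parts,views,fn,k=4):
    C=np.zeros((600,800,3),np.uint8)
    for n,(u,v,ww,h),(x,y) in views:
        I=cv2.resize(ims[n][v:v+h,u:u+ww,::-1],None,fx=k,fy=k,interpolation=cv2.INTER_CUBIC)
        for P in parts:
            q=((proj(n,P)-[u-.5,v-.5])*k).astype(np.int32);cv2.polylines(I,[cv2.convexHull(q)],True,(255,0,255),1)
        h=min(I.shape[0],600-y);w=min(I.shape[1],800-x);C[y:y+h,x:x+w]=I[:h,:w]
    cv2.imwrite(fn,C)
VW=[('top',(390,190,70,95),(0,0)),('side',(300,305,115,75),(300,0)),('top',(225,245,85,50),(0,390)),('side',(245,200,70,60),(400,320))]
E
python3 - <<'E'
from draw import *
ims={n:optics.get_image(n) for n in('top','side')}
b={n:mk(['blank'],n) for n in ims}
g={n:mk(['gauge','jaw','anvil','blank'],n) for n in ims}
w={n:mk(['wand'],n) for n in ims}
pg=fit(g,gauge,[545,-58,-.2+np.pi*0,-35],[10,10,.15,10]);print('gauge',pg)
pb=fit(b,blank,[581,-70,-.2],[5,5,.2]);print('blank',pb)
pw=fit(w,wand,[482,310,-1.45],[8,8,.1]);print('wand',pw)
print('wand top only',fit({'top':w['top']},wand,[482,310,-1.45],[8,8,.1]))
np.savez('fit0.npz',g=pg[0],b=pb[0],w=pw[0])
draw(ims,gauge(pg[0])+blank(pb[0])+wand(pw[0]),VW,'pics/c3.png')
E
```

```text
gauge (array([ 5.73298355e+02, -6.70121539e+01, -2.64898234e-01, -4.37412046e+01]), np.float64(647.8056030273438), np.int64(6138))
blank (array([ 5.79384990e+02, -7.28750880e+01, -2.63407135e-01]), np.float64(67.25), np.int64(614))
wand (array([482.10255604, 298.21889837,  -1.40001694]), np.float64(111.75), np.int64(766))
wand top only (array([482.31576115, 299.17400184,  -1.40420989]), np.float64(61.11111068725586), np.int64(394))
```

View pics/c3.png

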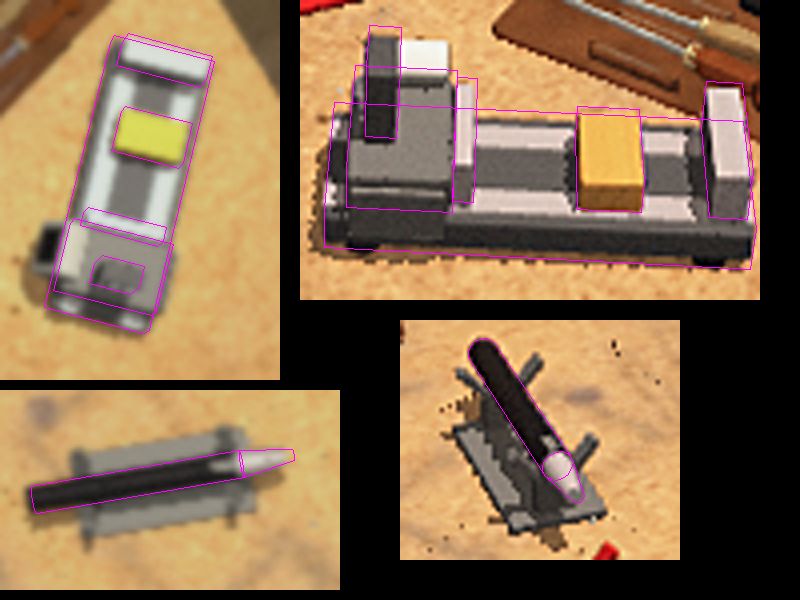

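The overlay shows the wand and blank fits are good. The gauge fit is pulled a little because the model has no window housing, so I add that and refit. I also print the first move.

```bash
cat > plan.py <<'E'
from h import *
def down(yaw_y):  # tool z down, tool y (closing) along world heading yaw_y
    y=np.array([np.cos(yaw_y),np.sin(yaw_y),0]);z=np.array([0,0,-1.]);return np.c_[np.cross(y,z),y,z]
def plan(p,Rt,label=''):
    o=ctrl.get_obs();R0=R.from_rotvec(o['orientation']).as_matrix()
    t=R.from_matrix(R0.T@Rt).as_rotvec()
    d=np.array(p)-o['ee_pos']
    print(label,'turn units',(np.degrees(t)/6).round(2),'shift before turn',(R0.T@d/40).round(3),'shift after turn',(Rt.T@d/40).round(3))
E
cat >> fit.py <<'E'
def gauge2(p):
    x,y,a,s,wx,wy=p
    n=np.array([0,np.cos(np.pi/6),.5]);up=np.array([0,-.5,np.cos(np.pi/6)]);c=np.array([s+wx,wy,44.5])
    H=np.array([c+[i*16,0,0]+up*j*15-n*k for i in(-1,1) for j in(-1,1) for k in(0,12)])
    return gauge([x,y,a,s])+[place(H,x,y,a)]
E
python3 - <<'E'
from draw import *;from plan import *
ims={n:optics.get_image(n) for n in('top','side')}
g={n:mk(['gauge','jaw','anvil','blank','window'],n) for n in ims}
pg=fit(g,gauge2,[573,-67,-.265,-44,-28,38],[6,6,.05,6,6,6]);print('gauge',pg)
for n in ims: print(n,fit({n:g[n]},gauge2,pg[0],[4,4,.04,4,4,4]))
np.savez('fit1.npz',g=pg[0])
x,y,a,s,wx,wy=pg[0]
post=place(np.array([[s-36,0,0]]),x,y,a)[0];print('post',post)
plan(post+[0,0,120],down(a),'A');plan(post+[0,0,120],down(a+np.pi),'B')
F=np.load('fit0.npz');draw(ims,gauge2(pg[0]),VW[:2],'pics/c4.png')
E
```

```text
gauge (array([ 5.72737660e+02, -6.68454174e+01, -2.54313058e-01, -4.37645362e+01,
       -2.75426501e+01,  3.80742345e+01]), np.float64(567.5), np.int64(6138))
top (array([ 5.72712165e+02, -6.76697846e+01, -2.46139444e-01, -4.59307231e+01,
       -2.54113140e+01,  4.18688800e+01]), np.float64(154.52777099609375), np.int64(1989))
side (array([ 5.73407898e+02, -6.44178742e+01, -2.67640488e-01, -4.43708871e+01,
       -2.54075904e+01,  3.12283340e+01]), np.float64(341.72222900390625), np.int64(4149))
post [495.53864271 -46.77820592   0.        ]
A turn units [ 0.   -0.   13.07] shift before turn [-11.634 -11.211   2.567] shift after turn [-13.321   9.143   2.567]
B turn units [  0.     0.   -16.93] shift before turn [-11.634 -11.211   2.567] shift after turn [13.321 -9.143  2.567]
```

View pics/c4.png

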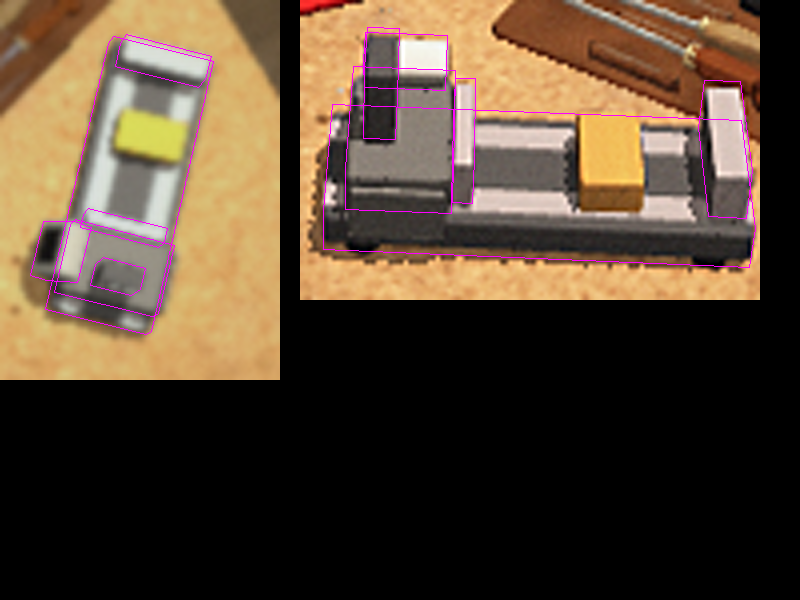

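The overlay now matches the gauge, window housing and post to about 1 pixel. I move above the post.

```bash
python3 -m jog '[[-0.36,-0.35,0,0,0,0,1],[-0.727,-0.7,0,0,0,0,0.6],[-0.727,-0.7,0,0,0,0,0.6],[-0.727,-0.7,0,0,0,0,0.6],[-0.727,-0.7,0,0,0,0,0.6],[-0.727,-0.7,0,0,0,0,0.6],[-0.727,-0.7,0,0,0,0,0.6],[-0.727,-0.7,0,0,0,0,0.6],[-0.727,-0.7,0,0,0,0,0.6],[-0.727,-0.7,0,0,0,0,0.6],[-0.727,-0.7,0,0,0,0,0.6],[-0.727,-0.7,0,0,0,0,0.6],[-0.727,-0.7,0,0,0,0,0.6],[-0.727,-0.7,0,0,0,0,0.6],[-0.727,-0.7,0,0,0,0,0.6],[-0.727,-0.7,0,0,0,0,0.6],[-0.36,-0.35,0,0,0,0,0.6]]'
python3 -m jog '[[0,0,0,0,0,0.9,0.6],[0,0,0,0,0,1,0.6],[0,0,0,0,0,1,0.6],[0,0,0,0,0,1,0.6],[0,0,0,0,0,1,0.6],[0,0,0,0,0,1,0.6],[0,0,0,0,0,1,0.6],[0,0,0,0,0,1,0.6],[0,0,0,0,0,1,0.6],[0,0,0,0,0,1,0.6],[0,0,0,0,0,1,0.6],[0,0,0,0,0,1,0.6],[0,0,0,0,0,1,0.6],[0,0,0,0,0,0.15,0.6],[0,0,0,0,0,0,0.6]]'
python3 - <<'E'
from draw import *;from plan import *
p=np.load('fit1.npz')['g'];o=ctrl.get_obs();print(o['t'],o['ee_pos'],o['width'],o['ft_force'],o['qpos'])
post=place(np.array([[p[3]-36,0,0]]),*p[:3])[0]
plan(post+[0,0,100],down(p[2]));plan(post+[0,0,50],down(p[2]))
E
```

```text
t: 5.0
ee_pos: [496.4, -48.9, 222.9]
orientation: [0.714, 3.058, -0.0]
ft_force: [0.6, 0.3, -0.4]
width: 53.0
grasp_force: 0.0
t: 6.5
ee_pos: [495.4, -46.3, 222.8]
orientation: [2.481, 1.926, 0.0]
ft_force: [-0.3, 0.3, -0.4]
width: 52.4
grasp_force: 0.0
6.5 [495.38170536 -46.25206281 222.75508446] 52.37514843233595 [-0.28219133  0.32717682 -0.41542111] [-1.17016489e-01  2.35689127e-01  1.90679604e+00 -5.18896959e-07
  9.98981583e-01  1.33505096e-01]
 turn units [ 0.   -0.    0.04] shift before turn [-0.012  0.007  3.069] shift after turn [-0.012  0.007  3.069]
 turn units [ 0.   -0.    0.04] shift before turn [-0.012  0.007  4.319] shift after turn [-0.012  0.007  4.319]
```

```bash
python3 -m jog '[[0,0,0.3,0,0,0,0.6],[0,0,0.6,0,0,0,0.6],[0,0,0.8,0,0,0,0.6],[0,0,0.8,0,0,0,0.6],[0,0,0.6,0,0,0,0.6],[0,0,0.4,0,0,0,0.6],[0,0,0.3,0,0,0,0.6],[0,0,0.2,0,0,0,0.6],[0,0,0.2,0,0,0,0.6],[0,0,0.15,0,0,0,0.6],[0,0,0,0,0,0,0.6]]'
python3 -m jog '[[0,0,0,0,0,0,0.2],[0,0,0,0,0,0,0.1],[0,0,0,0,0,0,0],[0,0,0,0,0,0,0],[0,0,0,0,0,0,0],[0,0,0,0,0,0,0],[0,0,0,0,0,0,0]]'
```

```text
t: 7.6
ee_pos: [495.2, -46.2, 48.3]
orientation: [-2.483, -1.924, 0.001]
ft_force: [-0.2, 0.7, -1.1]
width: 52.6
grasp_force: 0.0
t: 8.3
ee_pos: [495.4, -46.2, 48.8]
orientation: [2.484, 1.924, 0.0]
ft_force: [0.0, -0.4, 2.5]
width: 11.4
grasp_force: 30.0
```

```bash
python3 -m jog '[[0,0.05,0,0,0,0,0],[0,0.1,0,0,0,0,0],[0,0.1,0,0,0,0,0],[0,0.1,0,0,0,0,0],[0,0.1,0,0,0,0,0],[0,0.1,0,0,0,0,0],[0,0.1,0,0,0,0,0],[0,0.1,0,0,0,0,0],[0,0.1,0,0,0,0,0],[0,0.05,0,0,0,0,0],[0,0.05,0,0,0,0,0],[0,0.05,0,0,0,0,0],[0,0.05,0,0,0,0,0],[0,0.05,0,0,0,0,0],[0,0.05,0,0,0,0,0],[0,0.05,0,0,0,0,0],[0,0.05,0,0,0,0,0],[0,0.05,0,0,0,0,0],[0,0.05,0,0,0,0,0],[0,0,0,0,0,0,0]]'
python3 -m jog '[[0,0.03,0,0,0,0,0],[0,0.03,0,0,0,0,0],[0,0.03,0,0,0,0,0],[0,0.03,0,0,0,0,0],[0,0,0,0,0,0,0]]'
```

```text
t: 10.3
ee_pos: [548.0, -60.0, 48.8]
orientation: [2.483, 1.924, 0.0]
ft_force: [-1.5, -0.7, 4.6]
width: 11.6
grasp_force: 30.0
t: 10.8
ee_pos: [552.5, -61.2, 48.8]
orientation: [2.483, 1.924, -0.0]
ft_force: [-2.4, -1.3, 4.7]
width: 12.0
grasp_force: 30.0
```

```bash
for i in 1; do python3 -m jog '[[0,0.02,0,0,0,0,0],[0,0.02,0,0,0,0,0],[0,0,0,0,0,0,0]]'; done | grep -E "ee_pos|ft_f"
python3 -m jog '[[0,0.02,0,0,0,0,0],[0,0.02,0,0,0,0,0],[0,0,0,0,0,0,0]]'| grep -E "ee_pos|ft_f"
```

```text
ee_pos: [553.9, -61.5, 48.8]
ft_force: [-2.5, -0.0, 5.2]
ee_pos: [555.5, -61.9, 48.8]
ft_force: [-2.2, -1.0, 5.4]
```

```bash
python3 -m jog '[[0,0.015,0,0,0,0,0],[0,0.015,0,0,0,0,0],[0,0,0,0,0,0,0]]'| grep -E "ee_pos|ft_f"
python3 -m jog '[[0,0.015,0,0,0,0,0],[0,0.01,0,0,0,0,0],[0,0,0,0,0,0,0]]'| grep -E "ee_pos|ft_f"
```

```text
ee_pos: [556.6, -62.2, 48.8]
ft_force: [-2.7, 0.4, 5.3]
ee_pos: [557.6, -62.5, 48.8]
ft_force: [-3.2, -0.7, 6.2]
```

```bash
python3 - <<'E'
from draw import *
ims={n:optics.get_image(n) for n in('top','side')}
p=np.load('fit1.npz')['g'].copy()
for n in ims:
    q=optics.masks_of('blank',n)[:1]
    for m in q: print(n,m['conf'],m['extent'])
p[3]=21
cv2.imwrite('pics/c5.png',cv2.resize(ims['side'][290:390,290:430,::-1],(770,550),interpolation=cv2.INTER_CUBIC))
E
```

```text
top 0.7 [409.4, 226.3, 4.6, 16.6]
side 0.77 [394.9, 346.9, 14.4, 28.9]
```

View pics/c5.png

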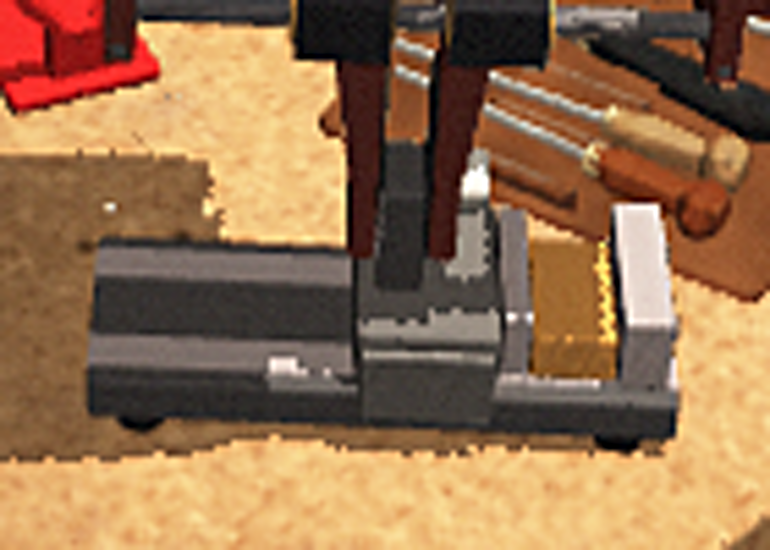

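The jaw is against the blank (crop 570,300), and the blank is within about 1 mm of the anvil. I keep creeping forward.

```bash
python3 -m jog '[[0,0.01,0,0,0,0,0],[0,0.01,0,0,0,0,0],[0,0,0,0,0,0,0]]'| grep -E "ee_pos|ft_f"
python3 -m jog '[[0,0.01,0,0,0,0,0],[0,0.01,0,0,0,0,0],[0,0,0,0,0,0,0]]'| grep -E "ee_pos|ft_f"
python3 -m jog '[[0,0.01,0,0,0,0,0],[0,0,0,0,0,0,0]]'| grep -E "ee_pos|ft_f"
python3 -m jog '[[0,0.01,0,0,0,0,0],[0,0,0,0,0,0,0]]'| grep -E "ee_pos|ft_f"
```

```text
ee_pos: [557.7, -62.5, 48.8]
ft_force: [-5.2, 0.3, 8.6]
ee_pos: [557.7, -62.5, 48.8]
ft_force: [-8.0, 0.5, 11.9]
ee_pos: [557.7, -62.5, 48.8]
ft_force: [-8.9, 0.9, 10.4]
ee_pos: [557.8, -62.5, 48.8]
ft_force: [-9.4, 1.3, 13.9]
```

```bash
python3 -m jog '[[0,0.01,0,0,0,0,0],[0,0.005,0,0,0,0,0],[0,0,0,0,0,0,0],[0,0,0,0,0,0,0],[0,0,0,0,0,0,0],[0,0,0,0,0,0,0]]'| grep -E "ee_pos|ft_f"
python3 -m jog '[[0,0.005,0,0,0,0,0],[0,0.005,0,0,0,0,0],[0,0,0,0,0,0,0],[0,0,0,0,0,0,0],[0,0,0,0,0,0,0],[0,0,0,0,0,0,0]]'| grep -E "ee_pos|ft_f|^t"
```

```text
ee_pos: [557.7, -62.5, 48.8]
ft_force: [-12.1, 2.1, 15.2]
t: 14.4
ee_pos: [557.7, -62.5, 48.8]
ft_force: [-13.0, 3.4, 17.0]
```

Pressed at about 11 N and held. I open, lift straight up and go to a point above the wand.

```bash
python3 -m jog '[[0,-0.02,0,0,0,0,0.2],[0,0,0,0,0,0,0.4],[0,0,0,0,0,0,0.5],[0,0,0,0,0,0,0.5],[0,0,0,0,0,0,0.5],[0,0,-0.2,0,0,0,0.5],[0,0,-0.6,0,0,0,0.5],[0,0,-0.8,0,0,0,0.5],[0,0,-0.8,0,0,0,0.5],[0,0,-0.8,0,0,0,0.5],[0,0,-0.5,0,0,0,0.5],[0,0,0,0,0,0,0.5]]'
python3 - <<'E'
from draw import *;from plan import *
w=np.load('fit0.npz')['w'];print(w)
for k in(-1,1): plan([w[0],w[1],150],down(w[2]+k*np.pi/2))
E
```

```text
t: 15.6
ee_pos: [562.1, -63.2, 200.3]
orientation: [2.48, 1.921, 0.007]
ft_force: [0.9, 0.3, -0.1]
width: 43.6
grasp_force: 0.0
[482.10255604 298.21889837  -1.40001694]
 turn units [ 1.000e-02 -9.000e-02  2.596e+01] shift before turn [ 8.249 -4.202  1.237] shift after turn [-9.244  0.435  1.258]
 turn units [ 0.06  0.01 -4.04] shift before turn [ 8.249 -4.202  1.237] shift after turn [ 9.244 -0.435  1.258]
```

```bash
python3 -m jog '[[0.25,-0.13,0,0,0,0,0.5],[0.7,-0.357,0,0,0,0,0.5],[0.9,-0.458,0,0,0,0,0.5],[0.9,-0.458,0,0,0,0,0.5],[0.9,-0.458,0,0,0,0,0.5],[0.9,-0.458,0,0,0,0,0.5],[0.9,-0.458,0,0,0,0,0.5],[0.9,-0.458,0,0,0,0,0.5],[0.9,-0.458,0,0,0,0,0.5],[0.7,-0.357,0,0,0,0,0.5],[0.3,-0.153,0,0,0,0,0.5],[0,0,0,0,0,-1,0.5],[0,0,0,0,0,-1,0.5],[0,0,0,0,0,-1,0.5],[0,0,0,0,0,-1,0.5],[0,0,0,0,0,0,0.5]]'
python3 - <<'E'
from draw import *;from plan import *
w=np.load('fit0.npz')['w']
ims={n:optics.get_image(n) for n in('top','side')}
m={}
for n in ims:
    m[n]=mk(['gauge','jaw','anvil','blank','window'],n)
p=np.load('fit1.npz')['g'].copy();p[3]=21
pg=fit(m,gauge2,p,[3,3,.03,2,3,3]);print(pg)
for n in m: print(n,fit({n:m[n]},gauge2,pg[0],[3,3,.03,2,3,3]))
np.savez('fit2.npz',g=pg[0])
o=ctrl.get_obs();print(o['t'],o['qpos'])
plan([w[0],w[1],13],down(w[2]+np.pi/2))
draw(ims,gauge2(pg[0])+blank([0,0,0])+wand(w),VW,'pics/c6.png')
E
```

```text
t: 17.2
ee_pos: [478.9, 297.9, 195.4]
orientation: [-2.028, -2.398, 0.004]
ft_force: [0.2, -0.9, 0.2]
width: 43.9
grasp_force: 0.0
(array([ 5.72689321e+02, -6.70317858e+01, -2.52327705e-01,  2.08108449e+01,
       -2.46110683e+01,  3.86573845e+01]), np.float64(687.8056030273438), np.int64(6000))
top (array([ 5.72661804e+02, -6.76382670e+01, -2.50124261e-01,  2.09711389e+01,
       -2.62220157e+01,  4.06985398e+01]), np.float64(254.63888549804688), np.int64(1866))
side (array([ 5.73209436e+02, -6.49548962e+01, -2.52836708e-01,  2.10441455e+01,
       -2.55411925e+01,  3.40205855e+01]), np.float64(381.4444274902344), np.int64(4134))
17.8 [ 5.35750191e-01  3.68078266e-01  1.78515584e+00 -2.95028005e-05
  9.88351468e-01  3.69627276e-01]
 turn units [ 0.    0.   -0.04] shift before turn [-0.02   0.057  4.592] shift after turn [-0.02   0.057  4.592]
```

View pics/c6.png

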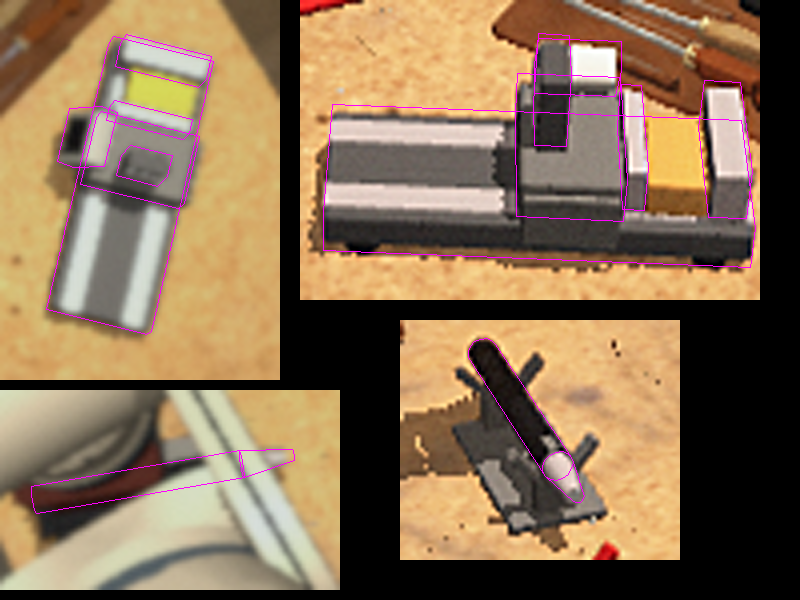

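The jaw is shut on the blank (faces about 24 mm apart) and the wand outline still matches. I go down and grip the wand.

```bash
python3 -m jog '[[-0.02,0.057,0.3,0,0,0,0.6],[0,0,0.7,0,0,0,0.6],[0,0,0.9,0,0,0,0.6],[0,0,0.8,0,0,0,0.6],[0,0,0.6,0,0,0,0.6],[0,0,0.4,0,0,0,0.6],[0,0,0.3,0,0,0,0.6],[0,0,0.25,0,0,0,0.6],[0,0,0.2,0,0,0,0.6],[0,0,0.14,0,0,0,0.6],[0,0,0,0,0,0,0.6]]'
python3 -m jog '[[0,0,0,0,0,0,0.3],[0,0,0,0,0,0,0.15],[0,0,0,0,0,0,0.1],[0,0,0,0,0,0,0.1],[0,0,0,0,0,0,0],[0,0,0,0,0,0,0],[0,0,0,0,0,0,0]]'
```

```text
t: 18.9
ee_pos: [481.9, 298.1, 12.7]
orientation: [-2.029, -2.398, 0.001]
ft_force: [-0.2, 0.4, 0.3]
width: 52.7
grasp_force: 0.0
t: 19.6
ee_pos: [481.2, 297.9, 13.1]
orientation: [-2.029, -2.398, 0.002]
ft_force: [-5.3, -0.6, 5.3]
width: 15.3
grasp_force: 30.0
```

```bash
python3 -m jog '[[0,0,-0.1,0,0,0,0],[0,0,-0.3,0,0,0,0],[0,0,-0.5,0,0,0,0],[0,0,-0.6,0,0,0,0],[0,0,-0.7,0,0,0,0],[0,0,-0.7,0,0,0,0],[0,0,-0.5,0,0,0,0],[0,0,-0.3,0,0,0,0],[0,0,-0.1,0,0,0,0],[0,0,0,0,0,0,0]]'
cat > tgt.py <<'E'
from draw import *;from plan import *
p=np.load('fit2.npz')['g']
a=-.252;gx=np.array([np.cos(a),np.sin(a),0]);gy=np.array([-np.sin(a),np.cos(a),0]);gz=np.array([0,0,1.])
n=.866*gy+.5*gz;Rt=np.c_[n,gx,np.cross(n,gx)]
W=np.array([572.7,-67.3,44.5])+gx*(21-25.7)+gy*39.8
def tcp(dist): return W+(75+dist)*n+19*Rt[:,2]
E
python3 - <<'E'
from tgt import *
print('W',W,'pane px top',proj('top',W),atz('top',(407.75,223.75),44.5))
for d in(100,30): print(tcp(d));plan(tcp(d),Rt,d)
E
```

```text
t: 20.6
ee_pos: [482.3, 298.2, 165.4]
orientation: [2.029, 2.398, 0.001]
ft_force: [0.4, -0.2, -1.9]
width: 15.3
grasp_force: 30.0
W [578.07222958 -27.58515203  44.5       ] pane px top [[408.76767821 223.26233178]] [576.95675263 -25.23826583  44.5       ]
[618.22864402 128.37819264 115.546     ]
100 turn units [-1.04  4.92  3.9 ] shift before turn [-4.75   2.648  1.248] shift after turn [-3.451  4.35  -0.552]
[603.11357514  69.67283434  80.546     ]
30 turn units [-1.04  4.92  3.9 ] shift before turn [-6.135  2.032  2.122] shift after turn [-5.2    4.35  -0.552]
```

```bash
python3 -m jog '[[0,0,0,-0.074,0.351,0.279,0],[0,0,0,-0.149,0.703,0.557,0],[0,0,0,-0.149,0.703,0.557,0],[0,0,0,-0.149,0.703,0.557,0],[0,0,0,-0.149,0.703,0.557,0],[0,0,0,-0.149,0.703,0.557,0],[0,0,0,-0.149,0.703,0.557,0],[0,0,0,-0.074,0.351,0.279,0],[-0.2,0.25,-0.03,0,0,0,0],[-0.4,0.5,-0.065,0,0,0,0],[-0.5,0.63,-0.08,0,0,0,0],[-0.5,0.63,-0.08,0,0,0,0],[-0.5,0.63,-0.08,0,0,0,0],[-0.5,0.63,-0.08,0,0,0,0],[-0.45,0.57,-0.07,0,0,0,0],[-0.3,0.38,-0.05,0,0,0,0],[-0.1,0.13,-0.017,0,0,0,0],[0,0,0,0,0,0,0]]'
cat > wf.py <<'E'
from tgt import *
ims={n:optics.get_image(n) for n in('top','side')}
o=ctrl.get_obs();R0=R.from_rotvec(o['orientation']).as_matrix();G=o['ee_pos']-19*R0[:,2]
t=np.linspace(0,2*np.pi,16)
def wm(q,off=np.zeros(3)):
    c=G+off;C=lambda x,r:c+np.c_[-(0*t+x),r*np.cos(t),r*np.sin(t)]@R0.T
    return [np.vstack([C(-75,8),C(45,8)]),np.vstack([C(45,8),C(75,3)])]
nose=G-75*R0[:,0];f=np.c_[gx,np.cross(n,gx),n]
print('t',o['t'],'nose in window frame',((nose-W)@f).round(1),'ang',np.arccos(R0[:,0]@n).round(3))
E
python3 - <<'E'
from wf import *
plan(tcp(30),Rt)
for nm in ims:
    q=proj(nm,[nose,W,G]);print(nm,q.round(1).tolist(),[ (m['conf'],m['extent']) for m in optics.masks_of('wand',nm)[:2]])
u=proj('top',nose)[0];v=proj('side',nose)[0]
V=[('top',(int(u[0])-20,int(u[1])-60,100,100),(0,0)),('side',(int(v[0])-60,int(v[1])-40,95,120),(410,0))]
draw(ims,gauge2([572.7,-67.3,-.252,21,-25.7,39.8])+wm(0),V,'pics/c7.png')
E
```

```text
t: 22.4
ee_pos: [618.2, 127.9, 114.6]
orientation: [-2.184, -1.692, -0.583]
ft_force: [-1.0, 0.5, -0.5]
width: 15.5
grasp_force: 30.0
t 22.5 nose in window frame [ -1.    0.5 100.2] ang 0.007
 turn units [-0.02  0.01  0.  ] shift before turn [-1.754  0.027 -0.012] shift after turn [-1.754  0.027 -0.014]
top [[372.9, 210.2], [408.8, 223.3], [344.5, 199.5]] [(0.59, [328.8, 193.3, 34.8, 16.7])]
side [[367.7, 260.1], [368.3, 317.4], [367.8, 220.6]] [(0.85, [370.2, 234.3, 14.2, 52.6])]
```

View pics/c7.png

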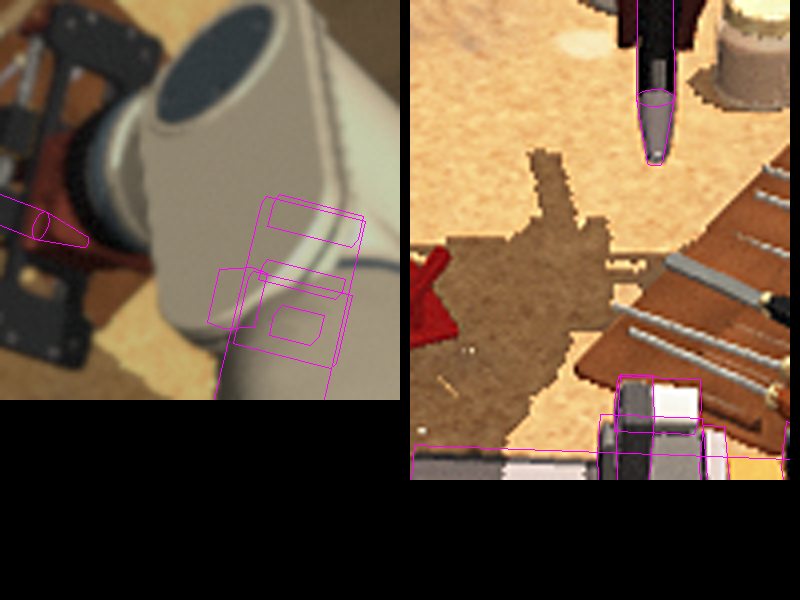

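The side view shows the real nose (crop 655,162) on the predicted outline and the gauge within about 1 px. I close in to 30 mm and hold.

```bash
python3 -m jog '[[-0.1,0.027,-0.014,0,0,0,0],[-0.2,0,0,0,0,0,0],[-0.25,0,0,0,0,0,0],[-0.25,0,0,0,0,0,0],[-0.25,0,0,0,0,0,0],[-0.25,0,0,0,0,0,0],[-0.2,0,0,0,0,0,0],[-0.15,0,0,0,0,0,0],[-0.07,0,0,0,0,0,0],[-0.03,0,0,0,0,0,0],[0,0,0,0,0,0,0],[0,0,0,0,0,0,0]]'
python3 - <<'E'
from wf import *
v=proj('side',nose)[0]
draw(ims,gauge2([572.7,-67.3,-.252,21,-25.7,39.8])+wm(0),[('side',(int(v[0])-65,int(v[1])-65,130,125),(0,0))],'pics/c8.png',k=5)
E
```

```text
t: 23.8
ee_pos: [604.1, 69.3, 81.0]
orientation: [-2.183, -1.693, -0.584]
ft_force: [0.3, 0.1, -0.5]
width: 15.3
grasp_force: 30.0
t 23.9 nose in window frame [ 1.1 -0.5 30.2] ang 0.007
```

View pics/c8.png

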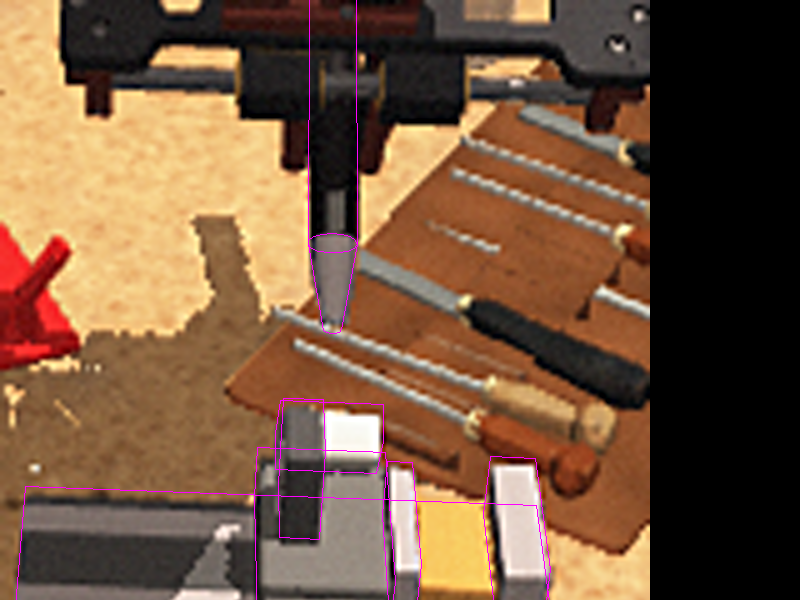

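```bash
python3 -m jog '[[0,-0.02,0,0,0,0,0],[0,0,0,0,0,0,0],[0,0,0,0,0,0,0],[0,0,0,0,0,0,0],[0,0,0,0,0,0,0],[0,0,0,0,0,0,0],[0,0,0,0,0,0,0],[0,0,0,0,0,0,0],[0,0,0,0,0,0,0],[0,0,0,0,0,0,0],[0,0,0,0,0,0,0],[0,0,0,0,0,0,0],[0,0,0,0,0,0,0],[0,0,0,0,0,0,0],[0,0,0,0,0,0,0],[0,0,0,0,0,0,0],[0,0,0,0,0,0,0],[0,0,0,0,0,0,0]]'
python3 -c "
from wf import *
print('axis/nose',G,ctrl.get_obs()['qvel'])"
```

```text
t: 25.7
ee_pos: [603.2, 69.3, 80.8]
orientation: [-2.183, -1.693, -0.584]
ft_force: [-0.4, -0.6, -0.9]
width: 14.8
grasp_force: 30.0
t 25.8 nose in window frame [ 0.2 -0.4 29.8] ang 0.007
axis/nose [600.82118805  60.09138831  97.24075526] [-7.67303268e-05  1.95541506e-03 -5.23189973e-04  3.44901373e-04
  1.72191670e-03 -1.33449690e-04]
```

```bash
python3 -m jog '[[0.1,0,0,0,0,0,0],[0.3,0,0,0,0,0,0],[0.5,0,0,0,0,0,0],[0.6,0,0,0,0,0,0],[0.65,-0.63,0.08,0,0,0,0],[0.5,-0.63,0.08,0,0,0,0],[0.5,-0.63,0.08,0,0,0,0],[0.5,-0.63,0.08,0,0,0,0],[0.5,-0.63,0.08,0,0,0,0],[0.4,-0.5,0.06,0,0,0,0],[0.3,-0.4,0.05,0,0,0,0],[0.1,-0.2,0.02,0,0,0,0],[0,0,0,0,0,0,0]]'
python3 - <<'E'
from plan import *
w=np.load('fit0.npz')['w']
plan([481.5,298,120],down(w[2]+np.pi/2))
E
```

```text
t: 27.1
ee_pos: [483.1, 289.0, 161.8]
orientation: [-2.181, -1.695, -0.584]
ft_force: [-0.3, 0.0, -0.3]
width: 15.2
grasp_force: 30.0
 turn units [ 1.05 -4.92 -3.92] shift before turn [-0.343 -0.094  1.01 ] shift after turn [ 2.270e-01 -1.000e-03  1.046e+00]
```

```bash
python3 -m jog '[[0,0,0,0.075,-0.351,-0.28,0],[0,0,0,0.15,-0.703,-0.56,0],[0,0,0,0.15,-0.703,-0.56,0],[0,0,0,0.15,-0.703,-0.56,0],[0,0,0,0.15,-0.703,-0.56,0],[0,0,0,0.15,-0.703,-0.56,0],[0,0,0,0.15,-0.703,-0.56,0],[0,0,0,0.075,-0.351,-0.28,0],[0.1,0,0.3,0,0,0,0],[0.127,0,0.5,0,0,0,0],[0,0,0.246,0,0,0,0],[0,0,0,0,0,0,0],[0,0,0,0,0,0,0]]'
python3 - <<'E'
from plan import *
w=np.load('fit0.npz')['w']
plan([481.5,298,30],down(w[2]+np.pi/2))
E
```

```text
t: 28.4
ee_pos: [482.4, 296.4, 119.2]
orientation: [-2.027, -2.399, 0.001]
ft_force: [0.3, -0.1, -1.2]
width: 15.5
grasp_force: 30.0
 turn units [-0.01  0.   -0.03] shift before turn [ 0.043 -0.014  2.229] shift after turn [ 0.043 -0.017  2.229]
```

```bash
python3 -m jog '[[0.043,-0.015,0.2,0,0,0,0],[0,0,0.5,0,0,0,0],[0,0,0.6,0,0,0,0],[0,0,0.5,0,0,0,0],[0,0,0.3,0,0,0,0],[0,0,0.13,0,0,0,0],[0,0,0.1,0,0,0,0],[0,0,0.1,0,0,0,0],[0,0,0.1,0,0,0,0],[0,0,0.05,0,0,0,0],[0,0,0.02,0,0,0,0],[0,0,0,0,0,0,0],[0,0,0,0,0,0,0]]'
```

```text
t: 29.7
ee_pos: [481.6, 298.6, 15.7]
orientation: [-2.027, -2.4, -0.0]
ft_force: [0.0, -0.1, -0.2]
width: 15.0
grasp_force: 30.0
```

```bash
python3 -m jog '[[0,0,0.03,0,0,0,0],[0,0,0.03,0,0,0,0],[0,0,0,0,0,0,0],[0,0,0,0,0,0,0]]'
```

```text
t: 30.1
ee_pos: [481.2, 298.6, 13.3]
orientation: [-2.027, -2.4, 0.001]
ft_force: [-3.1, -0.9, 4.6]
width: 14.9
grasp_force: 30.0
```

Seated: the force matches the one at pick-up, at the same height. I release gently, lift and back away.

```bash
python3 -m jog '[[0,0,0,0,0,0,0.2],[0,0,0,0,0,0,0.3],[0,0,0,0,0,0,0.45],[0,0,0,0,0,0,0.6],[0,0,0,0,0,0,0.6],[0,0,0,0,0,0,0.6],[0,0,-0.1,0,0,0,0.6],[0,0,-0.3,0,0,0,0.6],[0,0,-0.6,0,0,0,0.6],[0,0,-0.8,0,0,0,0.6],[0,0,-0.8,0,0,0,0.6],[0,0,-0.8,0,0,0,0.6],[0,0,-0.8,0,0,0,0.6],[0.8,0,-0.5,0,0,0,0.6],[0.9,0,0,0,0,0,0.6],[0.9,0,0,0,0,0,0.6],[0.9,0,0,0,0,0,0.6],[0.9,0,0,0,0,0,0.6],[0.5,0,0,0,0,0,0.6],[0,0,0,0,0,0,0.6]]'
python3 - <<'E'
from draw import *
ims={n:optics.get_image(n) for n in('top','side')}
w=np.load('fit0.npz')['w']
m={n:mk(['wand'],n) for n in ims};print(fit(m,wand,w,[4,4,.05]),w)
draw(ims,gauge2([572.7,-67.3,-.252,21,-25.7,39.8])+wand(w),VW,'pics/c9.png')
E
```

```text
t: 32.1
ee_pos: [448.0, 493.8, 201.6]
orientation: [-2.023, -2.403, -0.002]
ft_force: [-0.1, -0.1, -0.2]
width: 52.7
grasp_force: 0.0
(array([481.697387  , 301.0599445 ,  -1.40316412]), np.float64(104.44444274902344), np.int64(773)) [482.10255604 298.21889837  -1.40001694]
```

View pics/c9.png

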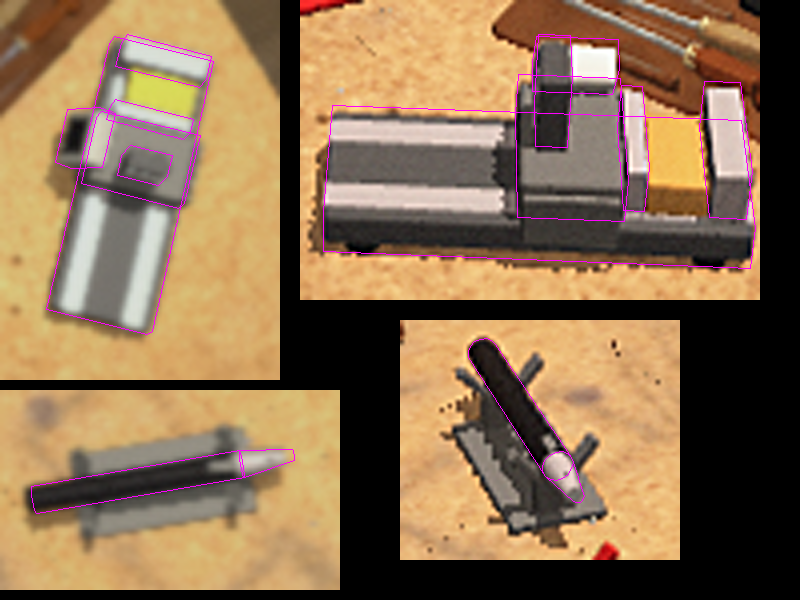

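The wand lies level in both cradles, within about 3 mm of where it started. The jaw is still shut on the blank and the arm is clear, so I hand in.

```bash
python3 -c "
from workcell import ctrl
print(ctrl.close_job())"
```

```text
the job is handed in; nothing more can be done
None
```

I handed the job in at about 32 s of the 67 s. The jaw is shut on the blank after a push of about 11 N. The wand was held still about 30 mm from the window for over a second, then laid back in its rest with the nose the same way. No verdict came back.

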